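Close up the microscope-slide cabinet

TASK

Close up the slide cabinet by pushing with the fingertips: first push both of its open drawers fully home, and only then push the raised lid over and down until it lies fully shut, with its lip hanging in front of the drawers. Do not shove, tip or lift the cabinet, and leave the bottle, the beaker, the petri dish and the small white box where they stand.

Things in the scene. Friction and masses are not known exactly. Their poses are not given: they have to be found in the camera images.
- cabinet: loose grey slide cabinet, over 4 kg, 150 mm deep (x), 250 wide (y), 66 high without lid; origin at the centre of its underside; x points from the drawer fronts to the back (away from the robot, within 20 degrees), y to its left, z up. Two drawers side by side open towards its -x; the lid covers a shallow tray above them. It slides on the bench if pushed with some 25 N or more
- drawer_left (a joint): how far the left (+y) drawer is out, in m: 0 fully home against its stop, at most 0.075; it slides stiffly (about 1.5 N) and stays where it is left
- drawer_right (a joint): the same for the right (-y) drawer
- drawer_left_front (a point): centre of the outer face of the left drawer's front; moves with it. The flat front has no handle, is 114 mm wide, 39 high (7 to 46 mm above the bench), 6 thick; this point is 26.5 mm above the bench, 62 mm left of the cabinet's middle, and 75 mm in front of the cabinet's origin when home
- drawer_right_front (a point): the same for the right drawer, 62 mm to the right of the cabinet's middle
- lid (a joint): angle of the lid in rad: 0 fully shut (level, its top 72.5 mm above the bench), 1.57 upright; stops at 1.6; turns about the cabinet's y. The stiff hinge (0.3 N m) holds it at any angle, so it must be pushed all the way down, on its outer face: from behind when it stands up, from above when it lies low
- lid_hinge (a point): centre of the hinge axis: 75 mm behind the cabinet's origin, 66.5 mm above the bench. Axes of the lid: x from free edge to hinge, z out of its outer face (up when shut). Plate 162 mm from hinge to free edge, 250 wide, 6 thick, outer face 6 mm from the hinge axis; at its free edge a 26 mm lip, 4 mm thick, comes down in front of the drawers
- lid_edge (a point): middle of the lid's free edge, on its outer face: 162 mm from the hinge axis along the lid
- reagent: bystander: brown glass bottle, 54 mm across, 110 mm tall, beside the cabinet (either side); origin at the centre of its foot
- beaker: bystander: clear beaker, 68 mm across, 85 mm tall, on the other side of the cabinet; origin at the centre of its foot
- petri: bystander: closed clear petri dish, 92 mm across, 20 mm tall, to the left or right in front of the cabinet; origin at the centre of its foot
- mailer: bystander: white plastic slide box, 90 x 35 x 26 mm, on the other side in front; origin at the centre of its underside

How it is judged:
On the way:
1. both drawers are fully home while the lid still stands open (value of joint each of drawer_left, drawer_right below 0.005 m and value of joint lid above 0.6 rad), for 0.2 s.
At the end, for the whole second after the job is handed in: Both drawers are home within 5 mm, the lid is shut within 0.05 rad, the cabinet is at rest, the cabinet is within 18 mm and the four bystanders within 25 mm of where they started (value of joint each of drawer_left, drawer_right below 0.005 m and value of joint lid below 0.05 rad and linear speed of cabinet below 0.01 m/s and distance of cabinet from where it was at the start of the episode below 0.018 m and distance of each of reagent, beaker, petri, mailer from where it was at the start of the episode below 0.025 m); the robot touches nothing.
It fails at once if the cabinet is shoved more than 18 mm (distance of cabinet from where it was at the start of the episode above 0.018 m).
It fails at once if the cabinet is tipped or lifted (angle between cabinet's own z axis and vertical above 0.1 rad or height (world z) of cabinet above 0.012 m).
It fails at once if the lid is brought down (below 0.6 rad) while a drawer is still more than 10 mm out (value of joint lid below 0.6 rad and value of joint any of drawer_left, drawer_right above 0.01 m).
It fails at once if a bystander is lifted, tipped over or moved more than 25 mm (distance of any of reagent, beaker, petri, mailer from where it was at the start of the episode above 0.025 m or angle between any of reagent, beaker, petri, mailer's own z axis and vertical above 0.5 rad).
It also fails if it takes over 58 s, if anything falls off the work surface, if the arm or the gripper's body presses on something with over 40 N, if the wrist force passes 120 N, or if a joint passes its speed limit or range.

ROBOT

A 6-joint arm with a two-finger parallel gripper is mounted at the origin on the work surface. World frame = base frame: x ahead of the robot, y to its left, z up, the work surface at z = 0. Lengths are in m, angles in rad, forces in N, time in s.
With the tool pointing down it reaches from about 0.25 to 0.725 m from the base axis. Payload 4 kg.
Tool frame: the origin (TCP) lies at the very end of the fingers, on their centre line; the grasp point (between the pads) lies 19 mm behind it; z points along the fingers, y is the line along which they close (so a half turn about z gives the same grasp; the last joint's range is limited). The gripper opens to 85 mm and grips with 20 to 120 N. Pads are 22 mm wide; open, the fingers measure 114 mm over their backs; the gripper's body (76 mm by 85 mm) begins 54 mm behind the grasp point. The pads swing forward as they close: fully open they stand 13 mm farther back than shut.
Start: joints at [-1.145, 0.241, 0.005, 1.335, 0, 1.571], TCP at [0.207, -0.455, 0.231] pointing down, gripper open.
Joint ranges: [-2.72, 2.72], [-1.05, 1.87], [-1.09, 1.28], [-1.99, 2.15], [-1.42, 1.44], [-3.14, 3.14]. Speed limits (rad/s): [2.79, 2.79, 3.14, 3.14, 3.14, 3.14].

INTERFACE

Orientations are given as a unit quaternion [x, y, z, w].
In Python, from workcell import bot gives the robot as it stands.
- The arm moves only by the tool carry_out, never from a script. Its argument "increments" is one flat list of numbers, 5 for each row, row after row: the finger opening in cm, from 0 to 8.54, then the shift along the tool's x, y, z in cm, then the turn about the tool's z in rad. A call has exactly 5 rows; each row shifts and turns the commanded pose from where the row before left it, along the tool's axes as they then stand; what a row does not reach is not made up. A row lasts 1/8 s, in which the tool goes at most 62.5 mm and 10.7 degrees, less where a joint would pass 70% of its speed; a pose out of reach is approached as far as the arm can. A call with a gripper value outside its range is refused whole. The fingers move at their own pace and stop on an object; the grip force is fixed at half the most. Time passes only in rows, so rows that do not move let the fingers close, or fill a call up. It gives the time, the measured TCP pose, the force, the opening and the grip force at its end, in the units of the state.
- bot.get_obs(): the state, without advancing time (a new reading comes with each control period).
- bot.camera(name): name is "scene" or "top" or "wrist"; returns a dict with "pixels" (420x560x3 uint8, blue, green, red), "range_z" (420x560 float32, m along the optical axis (not along the pixel's ray), 0 where there is no reading), "mtx" (3x3 intrinsics, pixels), "D" ([k1, k2, p1, p2, k3] as OpenCV has them; the pictures are not rectified), "eye" and "attitude" of the camera in the world. Camera axes: x right, y down, z forward; pixel columns grow to the right and rows downward; lengths in m; the calibration is good to about 2 mm. A picture is of the moment at which its call begins.
- bot.job_done(): hands the job in; it is judged then, once.
Trained networks look in a picture, given as the dict that the camera call returned (one of the last four; its "shot" number tells which), for a name from the list of things; names that differ only in an ending like _2 or _b are one class to them, and where a whole thing is asked for, a point or a joint stands for the part that bears it (a point fixed in the world has none). Each returns a list of dicts, best first, with "p" (0 to 1); they miss things now and then, are a little off and sometimes report something else, mostly with a low value. They report only what shows in the picture. A call takes as long as a camera call.
- bot.find_in(picture, name): "xyz" ([x, y, z] in m, in the coordinates of the camera as it stood for that picture, good to about 4 mm: the middle of the surface that is visible of it).
- bot.regions_of(picture, name): "mask" (420x560 bool, what is visible of it).
- bot.place_of(picture, name): "xyz" ([x, y, z] in m, in the coordinates of the camera as it stood for that picture, good to about 4 mm: a listed point, or the origin of a listed thing).
The state is a dict: "clock": time; "joint_pos": joint angles; "joint_vel": joint speeds; "tau": joint torques, N m; "eef_pos": TCP position; "tool_rot": TCP orientation; "ft_force": force on the tool from outside, world axes, zero at the start; "ft_torque": the same for the moment, N m; "grip_width": finger opening in m; "grasp_force": force on a finger pad.
Only numpy, scipy, OpenCV 4.12 (cv2) and the standard library are available. Lean on these libraries where they do the work, as an engineer would, in place of code of your own. Each camera call takes 0.05 s, during which the arm holds its last target. There are 200 camera calls.

## Working session

There is one attempt and no reset: what is moved stays moved. The work goes in short steps, Python scripts to look and compute and a tool call to move; the robot and the scene stay as the last step left them, time stands still between calls to the robot, and variables do not carry over. Pictures are saved under pics/ and viewed, at most 10 in all, crops included, and the job is handed in when it is done.

Besides the shell and the picture viewer there is one more tool, called after "Request:" by a JSON object that holds its "api" and its "payload". carry_out: Moves the arm, as the interface text tells. Its arguments: {"type":"object","properties":{"increments":{"type":"array","items":{"type":"number"}}},"required":["increments"]}

```bash
ls; mkdir -p pics
cat > h.py <<'E'
import numpy as np, cv2
from scipy.spatial.transform import Rotation as R
from workcell import bot
def w(c,p):
    a=np.array(c["attitude"]); 
    M=R.from_quat(a).as_matrix() if a.size==4 else a.reshape(3,3)
    return M@np.array(p)+np.array(c["eye"])
E
python3 - <<'E'
from h import *
np.set_printoptions(precision=4,suppress=True)
ims=[]
for n in ["scene","top"]:
    c=bot.camera(n); ims.append(c["pixels"]); print(n,c["eye"],c["attitude"])
    for t in ["cabinet","drawer_left_front","drawer_right_front","lid_hinge","lid_edge","reagent","beaker","petri","mailer"]:
        for r in bot.place_of(c,t)[:2]: print(t,w(c,r["xyz"]),round(r["p"],2))
cv2.imwrite("pics/a.png",cv2.resize(np.vstack(ims),(560*600//840*2//1 and 400,600)))
o=bot.get_obs(); print(o["eef_pos"],o["tool_rot"],o["clock"])
E
```

```text
pics
scene [ 0.7885 -0.5846  0.8759] [ 0.9178  0.1921 -0.07   -0.3404]
cabinet [ 0.5913 -0.051  -0.0005] 0.78
drawer_left_front [ 0.4544 -0.0234  0.0225] 0.64
drawer_right_front [ 0.4866 -0.1444  0.022 ] 0.8
lid_hinge [ 0.6605 -0.0275  0.067 ] 0.83
lid_edge [ 0.4556 -0.0226  0.0237] 0.64
lid_edge [ 0.631  -0.0381  0.2207] 0.57
reagent [ 0.6719 -0.2507  0.0013] 0.63
beaker [0.5361 0.1776 0.0012] 0.61
petri [ 0.5195 -0.3214  0.0003] 0.7
petri [ 0.4147  0.1341 -0.0048] 0.58
mailer [ 0.6585 -0.0261  0.0623] 0.62
mailer [ 0.5163 -0.3244  0.0033] 0.57
top [0.4002 0.0521 1.1152] [-0.7029  0.7089 -0.0376  0.0442]
cabinet [ 0.5906 -0.0509  0.0012] 0.61
drawer_left_front [ 0.4594 -0.025   0.023 ] 0.86
drawer_right_front [ 0.4863 -0.1496  0.0253] 0.94
lid_hinge [ 0.6632 -0.0291  0.0653] 0.76
lid_edge [ 0.6286 -0.0331  0.2274] 0.94
reagent [ 0.6737 -0.2512 -0.001 ] 0.7
beaker [ 0.5364  0.1765 -0.0003] 0.8
beaker [0.4135 0.1372 0.0016] 0.6
petri [0.4127 0.1391 0.0011] 0.9
mailer [ 0.5175 -0.3204  0.0013] 0.67
[ 0.2065 -0.4554  0.2313] [0.9774 0.2113 0.     0.    ] 1.0
```

View pics/a.png

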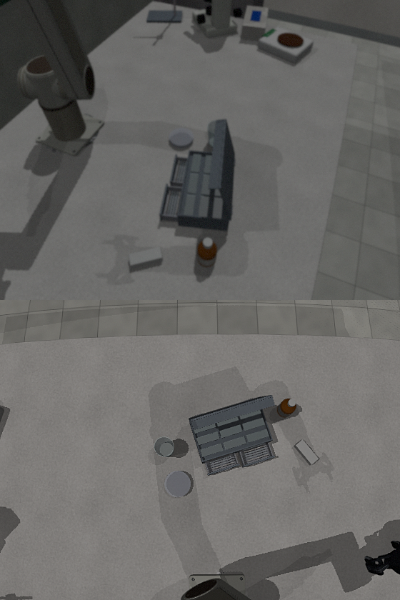

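The picture shows the cabinet with its lid nearly upright and both drawers half out. In the top view (lower half) the bottle is at (288,407), the beaker at (165,448), the petri dish at (178,484) and the box at (307,452). All of these agree with the networks. Next I'll measure the cabinet's yaw from depth.

```bash
cat >> h.py <<'E'
def cloud(c,m):
    v,u=np.nonzero(m&(c["range_z"]>0)); d=c["range_z"][v,u]
    n=cv2.undistortPoints(np.float32(np.c_[u,v])[:,None],np.array(c["mtx"]),np.array(c["D"]))[:,0]
    P=np.c_[n*d[:,None],d]
    M=R.from_quat(c["attitude"]).as_matrix()
    return P@M.T+np.array(c["eye"])
E
python3 - <<'E'
from h import *
np.set_printoptions(precision=4,suppress=True)
for n in ["scene","top"]:
    c=bot.camera(n)
    P=cloud(c,np.ones((420,560),bool))
    q=P[(abs(P[:,0]-.6)<.16)&(abs(P[:,1]+.05)<.17)&(P[:,2]>.035)&(P[:,2]<.26)]
    L=q[(q[:,2]>.1)&(q[:,1]>-.19)&(q[:,1]<.12)]
    for k in range(3):
        m=L.mean(0); U,S,V=np.linalg.svd(L-m,full_matrices=False); nn=V[2]*np.sign(V[2][0]); r=(L-m)@nn; L=L[abs(r)<.006]
    print(n,"lid",len(L),"c",m,"n",nn,"yaw",np.arctan2(nn[1],nn[0]),"zmax",L[:,2].max())
    for s in ["drawer_left","drawer_right"]:
        g=bot.regions_of(c,s)
        if g: 
            D=cloud(c,g[0]["mask"]);D=D[(D[:,2]>.03)&(D[:,2]<.06)]; print(s,g[0]["p"],cv2.minAreaRect(np.float32(D[:,:2])))
    q=q[(q[:,2]>.055)&(q[:,2]<.075)&(q[:,0]<.66)]
    print("rim",len(q),cv2.minAreaRect(np.float32(q[:,:2])))
E
```

```text
scene lid 1349 c [ 0.6419 -0.0516  0.176 ] n [0.8896 0.2703 0.368 ] yaw 0.2950075976613096 zmax 0.22523637303960986
drawer_left 0.85 ((0.4767910838127136, -0.020588919520378113), (0.04110046476125717, 0.11258413642644882), 16.993871688842773)
drawer_right 0.9 ((0.5090867280960083, -0.14150068163871765), (0.05558668076992035, 0.12219036370515823), 19.055593490600586)
rim 1763 ((0.5945208668708801, -0.04774393141269684), (0.15807324647903442, 0.25226181745529175), 16.706972122192383)
top lid 786 c [ 0.6197 -0.0396  0.214 ] n [0.8603 0.2579 0.4397] yaw 0.29122151675400154 zmax 0.2268216896181
drawer_left 0.61 ((0.4792354106903076, -0.018539272248744965), (0.04901667311787605, 0.11267013102769852), 16.625499725341797)
drawer_right 0.81 ((0.5100626349449158, -0.13685695827007294), (0.05854969471693039, 0.11113915592432022), 17.330595016479492)
rim 2730 ((0.5946344137191772, -0.047982603311538696), (0.15783652663230896, 0.2502209544181824), 16.46918296813965)
```

Request:
{"api": "carry_out", "payload": {"increments": [0,4,0,0,0.1,0,4,0,0,0,0,3,-3,0,0,0,0,-5,0,0,0,0,-5,0,0]}}

```text
clock: 1.92
eef_pos: [0.2676, -0.2918, 0.231]
tool_rot: [0.987, 0.163, -0.0, -0.0]
ft_force: [0.5, -0.2, 0.3]
grip_width: -0.0002
grasp_force: 0.0
```

Request:
{"api": "carry_out", "payload": {"increments": [0,0,-3.7,3,0.034,0,4,-2,3,0,0,4,-2,3,0,0,4,0,4,0,0,4,0,4,0]}}

```text
clock: 2.55
eef_pos: [0.3993, -0.1734, 0.0608]
tool_rot: [0.989, 0.146, 0.001, 0.001]
ft_force: [1.0, -1.4, -0.8]
grip_width: 0.0001
grasp_force: 0.0
```

Request:
{"api": "carry_out", "payload": {"increments": [0,4.5,0,0,0,0,0,0,3.5,0,0,0,0,0,0,0,0,0,0,0,0,0,0,0,0]}}

```text
clock: 3.18
eef_pos: [0.4412, -0.1615, 0.0276]
tool_rot: [0.989, 0.145, 0.001, 0.001]
ft_force: [0.4, -0.2, -0.0]
grip_width: 0.0
grasp_force: 0.0
```

```bash
cat >> h.py <<'E'
O=np.array([.592,-.049,0]); Y=.293
def cab(p): return R.from_euler('z',-Y).apply(np.array(p)-O)
E
python3 - <<'E'
from h import *
np.set_printoptions(precision=4,suppress=True)
o=bot.get_obs(); print(o["eef_pos"],cab(o["eef_pos"]),2*np.arctan2(o["tool_rot"][1],o["tool_rot"][0]),o["clock"])
c=bot.camera("scene")
for t in ["drawer_left_front","drawer_right_front","cabinet"]: print(t,[cab(w(c,r["xyz"])) for r in bot.place_of(c,t)[:1]])
cv2.imwrite("pics/b.png",c["pixels"])
E
```

```text
[ 0.4412 -0.1615  0.0276] [-0.1769 -0.0642  0.0276] 0.2909943748574114 3.175
drawer_left_front [array([-0.124 ,  0.0603,  0.0257])]
drawer_right_front [array([-0.1299, -0.0613,  0.0198])]
cabinet [array([-0.002 , -0.0033, -0.0011])]
```

View pics/b.png

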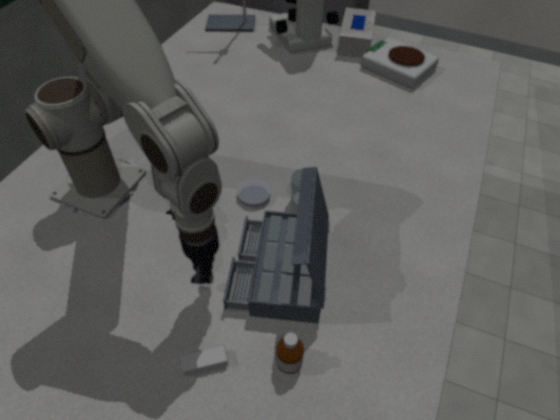

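The gripper at (200,275) stands right in front of the right drawer at (238,283). I'll push it in.

Request:
{"api": "carry_out", "payload": {"increments": [0,2,0,0,0,0,2,0,0,0,0,2,0,0,0,0,1.2,0,0,0,0,0.8,0,0,0]}}

```text
clock: 4.0
eef_pos: [0.5173, -0.138, 0.0264]
tool_rot: [0.989, 0.145, -0.0, 0.0]
ft_force: [-1.6, -0.5, 1.5]
grip_width: 0.0002
grasp_force: 0.9
```

Request:
{"api": "carry_out", "payload": {"increments": [0,0.2,0,0,0,0,0.2,0,0,0,0,0.2,0,0,0,0,0,0,0,0,0,0,0,0,0]}}

```text
clock: 4.62
eef_pos: [0.5229, -0.1362, 0.0262]
tool_rot: [0.989, 0.145, -0.0, -0.0]
ft_force: [-0.7, -1.8, -0.6]
grip_width: -0.0003
grasp_force: 0.5
```

Request:
{"api": "carry_out", "payload": {"increments": [0,0.15,0,0,0,0,0.15,0,0,0,0,0,0,0,0,0,0,0,0,0,0,0,0,0,0]}}

```text
clock: 5.25
eef_pos: [0.5261, -0.1353, 0.0263]
tool_rot: [0.989, 0.145, 0.0, -0.0]
ft_force: [-1.2, -0.0, -0.8]
grip_width: 0.0001
grasp_force: 0.2
```

Request:
{"api": "carry_out", "payload": {"increments": [0,0.15,0,0,0,0,0,0,0,0,0,0.1,0,0,0,0,0,0,0,0,0,0,0,0,0]}}

```text
clock: 5.88
eef_pos: [0.5264, -0.135, 0.026]
tool_rot: [0.989, 0.145, -0.002, 0.0]
ft_force: [-7.0, -3.1, 3.9]
grip_width: 0.0002
grasp_force: 0.2
```

Stop reached. Next is the left drawer.

Request:
{"api": "carry_out", "payload": {"increments": [0,-3,0,0,0,0,-4.5,0,0,0,0,-1,-4,0,0,0,0,-4.3,0,0,0,0,-4.3,0,0]}}

```text
clock: 6.5
eef_pos: [0.4116, -0.0373, 0.0269]
tool_rot: [0.989, 0.145, 0.002, -0.0]
ft_force: [0.5, 0.7, -0.1]
grip_width: 0.0005
grasp_force: 0.0
```

Request:
{"api": "carry_out", "payload": {"increments": [0,2,0,0,0,0,2,0,0,0,0,1.8,0,0,0,0,1,0,0,0,0,0.7,0,0,0]}}

```text
clock: 7.12
eef_pos: [0.4828, -0.0165, 0.0263]
tool_rot: [0.989, 0.145, -0.0, -0.0]
ft_force: [-2.2, 1.4, 0.7]
grip_width: -0.0002
grasp_force: 0.8
```

Run:
```python
from h import *
np.set_printoptions(precision=4,suppress=True)
o=bot.get_obs(); print(o["eef_pos"],cab(o["eef_pos"]),o["ft_force"],o["clock"])
```

```text
[ 0.4828 -0.0165  0.0263] [-0.0952  0.0626  0.0263] [-2.1839  1.4395  0.7359] 7.125
```

Request:
{"api": "carry_out", "payload": {"increments": [0,0.25,0,0,0,0,0.2,0,0,0,0,0.15,0,0,0,0,0.05,0,0,0,0,0,0,0,0]}}

```text
clock: 7.75
eef_pos: [0.4885, -0.0149, 0.0262]
tool_rot: [0.989, 0.145, -0.0, -0.0]
ft_force: [-1.0, -0.1, 0.5]
grip_width: -0.0001
grasp_force: 0.7
```

Request:
{"api": "carry_out", "payload": {"increments": [0,0.15,0,0,0,0,0,0,0,0,0,0.1,0,0,0,0,0,0,0,0,0,0,0,0,0]}}

```text
clock: 8.38
eef_pos: [0.4899, -0.0146, 0.0261]
tool_rot: [0.989, 0.145, -0.001, 0.0]
ft_force: [-5.3, 0.2, 2.6]
grip_width: 0.0001
grasp_force: 0.1
```

Both drawers are home. Now up and over, to behind the lid.

Request:
{"api": "carry_out", "payload": {"increments": [0,-3,0,0,0,0,0,0,-5,0,0,0,1,-5,0,0,0,2,-5,0,0,0,3.3,-5,0]}}

```text
clock: 9.0
eef_pos: [0.4816, -0.0833, 0.2287]
tool_rot: [0.989, 0.146, 0.002, 0.0]
ft_force: [2.0, -0.7, 0.6]
grip_width: 0.0002
grasp_force: 0.0
```

Request:
{"api": "carry_out", "payload": {"increments": [0,0,0,-5,0,0,4,0,0,0,0,4.5,0,0,0,0,0,0,0,0,0,0,0,0,0]}}

```text
clock: 9.62
eef_pos: [0.5619, -0.0588, 0.2761]
tool_rot: [0.989, 0.145, -0.0, 0.0]
ft_force: [-0.1, 0.0, 0.3]
grip_width: -0.0001
grasp_force: 0.0
```

Run:
```python
from h import *
np.set_printoptions(precision=4,suppress=True)
o=bot.get_obs(); print(o["eef_pos"],cab(o["eef_pos"]),o["ft_force"],o["clock"])
for n in ["scene","top"]:
    c=bot.camera(n)
    for t in ["cabinet","drawer_left_front","drawer_right_front","lid_hinge","lid_edge"]: print(t,[(cab(w(c,r["xyz"])),round(r["p"],2)) for r in bot.place_of(c,t)[:1]])
    P=cab(cloud(c,np.ones((420,560),bool)))
    f=P[(P[:,2]>.012)&(P[:,2]<.045)&(P[:,0]<-.04)&(P[:,0]>-.16)&(abs(P[:,1])<.12)]
    print("front pts",len(f),np.percentile(f[:,0],[1,5,50]) if len(f) else '')
    if n=="scene":
        L=P[(P[:,2]>.1)&(P[:,2]<.235)&(P[:,0]>-.02)&(P[:,0]<.12)&(P[:,1]<-.03)&(P[:,1]>-.13)]
        V=np.linalg.svd(L-L.mean(0),full_matrices=False)[2][2]; print("lid normal",V*np.sign(V[0]),L.mean(0))
        cv2.imwrite("pics/c.png",c["pixels"])
```

```text
[ 0.5619 -0.0588  0.2761] [-0.0317 -0.0006  0.2761] [-0.0607  0.0312  0.323 ] 9.625
cabinet [(array([ 0.0013, -0.0039, -0.0021]), 0.56)]
drawer_left_front []
drawer_right_front []
lid_hinge [(array([0.0397, 0.0023, 0.2202]), 0.65)]
lid_edge [(array([-0.1473, -0.2407, -0.0002]), 0.71)]
front pts 0 
lid normal [0.9198 0.0027 0.3924] [ 0.0392 -0.0829  0.1933]
cabinet []
drawer_left_front [(array([-0.0737,  0.0623,  0.0249]), 0.62)]
drawer_right_front []
lid_hinge [(array([ 0.0728, -0.003 ,  0.068 ]), 0.61)]
lid_edge []
front pts 56 [-0.0782 -0.0781 -0.0765]
```

View pics/c.png

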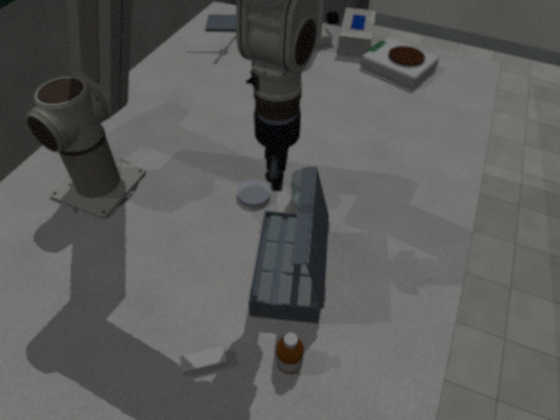

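Both drawers are in: their fronts are flush at (268,250), and the lid is still up. Now I'll move behind the lid.

Request:
{"api": "carry_out", "payload": {"increments": [0,5,0,0,0,0,5.3,0,0,0,0,0,0,0,0,0,0,0,0,0,0,0,0,0,0]}}

```text
clock: 10.85
eef_pos: [0.6597, -0.0295, 0.2776]
tool_rot: [0.989, 0.145, 0.001, 0.0]
ft_force: [-1.4, -0.9, 0.1]
grip_width: -0.0002
grasp_force: 0.0
```

Request:
{"api": "carry_out", "payload": {"increments": [0,0,0,4.2,0,0,0,0,4.2,0,0,0,0,0,0,0,0,0,0,0,0,0,0,0,0]}}

```text
clock: 11.48
eef_pos: [0.662, -0.0293, 0.1957]
tool_rot: [0.989, 0.145, 0.003, 0.001]
ft_force: [-0.4, 0.4, -0.4]
grip_width: -0.0
grasp_force: 0.0
```

Run:
```python
from h import *
np.set_printoptions(precision=4,suppress=True)
o=bot.get_obs(); print(o["eef_pos"],cab(o["eef_pos"]),o["ft_force"],o["clock"])
```

```text
[ 0.662  -0.0293  0.1957] [ 0.0727 -0.0013  0.1957] [-0.3709  0.3885 -0.3905] 11.475
```

Request:
{"api": "carry_out", "payload": {"increments": [0,-1.5,0,0.2,0,0,-1.2,0,0.3,0,0,-0.9,0,0.4,0,0,-0.8,0,0.4,0,0,-0.8,0,0.4,0]}}

```text
clock: 12.1
eef_pos: [0.6108, -0.0444, 0.1758]
tool_rot: [0.989, 0.145, 0.001, 0.0]
ft_force: [0.5, -0.4, 1.1]
grip_width: 0.0001
grasp_force: 0.9
```

Request:
{"api": "carry_out", "payload": {"increments": [0,-0.7,0,0.4,0,0,-0.7,0,0.5,0,0,-0.7,0,0.6,0,0,0,0,0,0,0,0,0,0,0]}}

```text
clock: 12.72
eef_pos: [0.5901, -0.0499, 0.1598]
tool_rot: [0.989, 0.145, -0.001, -0.0]
ft_force: [1.0, 0.7, -0.5]
grip_width: 0.0002
grasp_force: 0.0
```

Run:
```python
from h import *
np.set_printoptions(precision=4,suppress=True)
o=bot.get_obs(); print(o["eef_pos"],cab(o["eef_pos"]),o["ft_force"],o["clock"])
c=bot.camera("scene"); P=cab(cloud(c,np.ones((420,560),bool)))
L=P[(P[:,2]>.09)&(P[:,2]<.235)&(P[:,0]>-.1)&(P[:,0]<.12)&(P[:,1]<-.05)&(P[:,1]>-.12)]
V=np.linalg.svd(L-L.mean(0),full_matrices=False)[2][2]; print("lid",np.arccos(abs(V[2])),L.mean(0))
```

```text
[ 0.5901 -0.0499  0.1598] [-0.002  -0.0003  0.1598] [ 0.9776  0.6862 -0.5116] 12.725
lid 0.6956530064733274 [-0.0009 -0.0858  0.1444]
```

Request:
{"api": "carry_out", "payload": {"increments": [0,-0.8,0,0.7,0,0,-0.7,0,0.8,0,0,-0.5,0,0.7,0,0,-0.5,0,0.8,0,0,-0.4,0,0.7,0]}}

```text
clock: 13.4
eef_pos: [0.5623, -0.0586, 0.1227]
tool_rot: [0.989, 0.145, -0.0, -0.0]
ft_force: [2.0, 0.5, 1.2]
grip_width: 0.0004
grasp_force: 0.6
```

Request:
{"api": "carry_out", "payload": {"increments": [0,-0.4,0,1.2,0,0,-0.3,0,1.2,0,0,-0.2,0,1,0,0,-0.2,0,0.8,0,0,0,0,0,0]}}

```text
clock: 14.02
eef_pos: [0.5516, -0.0615, 0.0803]
tool_rot: [0.989, 0.145, -0.001, -0.0]
ft_force: [0.7, 0.1, 0.2]
grip_width: -0.0002
grasp_force: 0.0
```

Run:
```python
from h import *
np.set_printoptions(precision=4,suppress=True)
o=bot.get_obs(); print(o["eef_pos"],cab(o["eef_pos"]),o["ft_force"],o["clock"])
```

```text
[ 0.5516 -0.0615  0.0803] [-0.0423 -0.0003  0.0803] [0.6723 0.1098 0.2025] 14.025
```

Request:
{"api": "carry_out", "payload": {"increments": [0,0,0,0.4,0,0,0,0,0.3,0,0,0,0,0.15,0,0,0,0,0,0,0,0,0,0,0]}}

```text
clock: 14.65
eef_pos: [0.5524, -0.0615, 0.0728]
tool_rot: [0.989, 0.145, 0.0, -0.0]
ft_force: [0.4, 0.9, 1.2]
grip_width: -0.0001
grasp_force: 0.0
```

Request:
{"api": "carry_out", "payload": {"increments": [0,0,0,0.15,0,0,0,0,0.1,0,0,0,0,0,0,0,0,0,0,0,0,0,0,0,0]}}

```text
clock: 15.28
eef_pos: [0.5525, -0.0616, 0.0725]
tool_rot: [0.989, 0.145, 0.001, 0.0]
ft_force: [-4.3, 0.7, 13.1]
grip_width: -0.0003
grasp_force: 6.0
```

Firm stop at 72.5 mm: the lid is shut. I'll retreat and check.

Request:
{"api": "carry_out", "payload": {"increments": [0,0,0,-2,0,0,0,0,-5,0,0,0,0,-5,0,0,-4,0,-3,0,0,-5,0,0,0]}}

```text
clock: 15.9
eef_pos: [0.4678, -0.088, 0.2232]
tool_rot: [0.989, 0.146, 0.003, 0.001]
ft_force: [-0.3, -0.7, -0.0]
grip_width: -0.0001
grasp_force: 0.0
```

Request:
{"api": "carry_out", "payload": {"increments": [0,-5,0,0,0,0,-5,0,0,0,0,-4,0,0,0,0,0,0,0,0,0,0,0,0,0]}}

```text
clock: 16.52
eef_pos: [0.3327, -0.128, 0.2207]
tool_rot: [0.989, 0.145, 0.001, 0.0]
ft_force: [0.8, -0.3, 0.3]
grip_width: 0.0003
grasp_force: 0.0
```

Run:
```python
from h import *
np.set_printoptions(precision=4,suppress=True)
c=bot.camera("top")
for t in ["cabinet","lid_hinge","lid_edge","reagent","beaker","petri","mailer"]: print(t,[w(c,r["xyz"]) for r in bot.place_of(c,t)[:1]])
P=cab(cloud(c,np.ones((420,560),bool))); L=P[(abs(P[:,1])<.11)&(P[:,0]>-.08)&(P[:,0]<.065)]
V=np.linalg.svd(L-L.mean(0),full_matrices=False)[2][2]; print("lid",V*np.sign(V[2]),L.mean(0),L[:,2].min(),L[:,2].max())
f=P[(P[:,2]>.01)&(P[:,2]<.06)&(P[:,0]>-.16)&(P[:,0]<-.05)&(abs(P[:,1])<.12)]; print(len(f),f[:,0].min() if len(f) else '')
cv2.imwrite("pics/d.png",bot.camera("scene")["pixels"])
```

```text
cabinet [array([ 0.5912, -0.0503,  0.0049])]
lid_hinge [array([ 0.6752, -0.252 ,  0.0026])]
lid_edge [array([ 0.5056, -0.0701,  0.0716])]
reagent [array([ 0.6754, -0.2538,  0.0022])]
beaker [array([0.5361, 0.173 , 0.002 ])]
petri [array([0.4131, 0.1388, 0.001 ])]
mailer [array([ 0.5183, -0.3184, -0.0008])]
lid [-0.0005 -0.0006  1.    ] [-0.0082  0.0006  0.0739] 0.06638037509596084 0.08046419061029786
46 -0.08773798348396035
```

View pics/d.png

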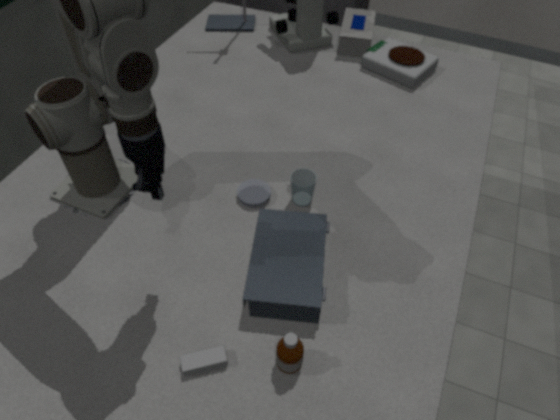

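The lid lies flat and level at (288,262), with its lip in front of the drawers. The cabinet and all four bystanders are where they started.

```bash
python3 -c "
from workcell import bot
print(bot.job_done())"
```

```text
the job is handed in; nothing more can be done
None
```

The job is handed in: I pushed both drawers fully home first, then the lid fully shut. In the last pictures the lid lies level and the cabinet and all four bystanders stand where they started, to within about 5 mm; the hand-in gave back no verdict.

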